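# Build a tier on the kiln hearth

### The arm

A 7-joint arm with a two-finger parallel gripper is mounted at the origin on the work surface. World frame = base frame: x ahead of the robot, y to its left, z up, the work surface at z = 0. Lengths are in m, angles in rad, forces in N, time in s.
With the tool pointing down it reaches from about 0.35 to 0.9 m from the base axis. Payload 8.1 kg.
Tool frame: the origin (TCP) lies at the very end of the fingers, on their centre line; the grasp point (between the pads) lies 19 mm behind it; z points along the fingers, y is the line along which they close (so a half turn about z gives the same grasp; the last joint's range is limited). The gripper opens to 92 mm and grips with 3 to 60 N. Pads are 19 mm wide; open, the fingers measure 130 mm over their backs; the gripper's body (75 mm by 190 mm) begins 47 mm behind the grasp point.
Start: joints at [-0.103, 0.434, 0.025, 1.573, -0.012, 1.134, -0.075], TCP at [0.625, -0, 0.227] pointing down, gripper open.
Joint ranges: [-2.62, 2.62], [-0.44, 2.09], [-1.27, 1.32], [0.08, 2.57], [-1.32, 4.46], [0.12, 2], [-2.74, 2.74]. Speed limits (rad/s): [2.22, 2.22, 3.01, 3.01, 3.14, 3.14, 3.14].

### API

Orientations are given as a rotation vector (axis times angle).
In Python, from cell import arm gives the robot as it stands.
- The arm moves only by the tool jog_arm, never from a script. Its argument "rows" is a list of rows, each a list of 3 entries, a list of its own where there are three numbers: the shift along the world's x, y, z in cm, then the turn, a rotation vector about the world's x, y, z in degrees, then the opening, from 0 (shut) to 1 (fully open). A call has 1 to 8 rows; each row is the pose to reach, as a shift and turn from the pose commanded when the call began; what a row does not reach only later rows make up. A row lasts 1/8 s, in which the tool goes at most 62.5 mm and 10.7 degrees, less where a joint would pass 70% of its speed; a pose out of reach is approached as far as the arm can. A call with a gripper value outside its range is refused whole. The fingers move at their own pace and stop on an object; "newtons" is the grip in N (left out, the last holds). Time passes only in rows, so rows that repeat a pose let the fingers close. It gives the time, the measured TCP pose, the force, the opening and the grip force at its end, in the units of the state.
- arm.observe(): the state, without advancing time (a new reading comes with each control period).
- arm.get_image(name): name is "scene" or "side" or "wrist"; returns a dict with "img" (420x560x3 uint8, red, green, blue), "depth" (420x560 float32, m along the optical axis (not along the pixel's ray), 0 where there is no reading), "fx", "fy", "cx", "cy" (pixels), "rvec" (rotation vector, rad) and "tvec" (3), from world to camera coordinates, as OpenCV has them; the wrist camera has in their place "mount" (4x4, takes a point from camera to tool coordinates, whose origin is the TCP and whose axes are the flange's). Camera axes: x right, y down, z forward; pixel columns grow to the right and rows downward; lengths in m; the calibration is good to about 2 mm. The wrist camera is an equidistant fisheye: a pixel r from the principal point sees the ray r / f radians off the axis. A picture is of the moment at which its call begins: read the wrist's pose just before it.
- arm.sign_off(): hands the job in; it is judged then, once.
The state is a dict: "clock": time; "joints": joint angles; "dq": joint speeds; "joint_efforts": joint torques, N m; "position": TCP position; "ee_rot": TCP orientation; "force": force on the tool from outside, world axes, zero at the start; "ft_torque": the same for the moment, N m; "width": opening from 0.0 (shut) to 1.0 (fully open); "gripper_force": force on a finger pad.
Only numpy, scipy, OpenCV 4.12 (cv2) and the standard library are available. Lean on these libraries where they do the work, as an engineer would, in place of code of your own. Each camera call takes 0.05 s, during which the arm holds its last target. There are 200 camera calls.

### The job

Build the upper tier on the kiln hearth, around the ware already standing there in a row: stand the square prop midway between the blue jar and the terracotta pot, and the round prop midway between the blue jar and the white cup, both in line with the row. Then lay the dark strip shelf level along the row across the tops of both props, centred over the jar, and finally stand the cone plaque upright on the middle of the strip shelf, lengthways along it. Leave the jar, the pot and the cup where they stand.

Things in the scene. Friction and masses are not known exactly. Their poses are not given: they have to be found in the camera images.
- hearth: fixed hearth slab of a top-hat kiln, buff, 220 (x) x 370 (y) x 20 mm high, lying on the table; origin at the centre of its underside, z up, so its top is 20 mm above the origin. Its y axis is its long direction. The jar stands near its middle, and the pot and the cup about 140 mm from the middle on its long centre line, one at each end; which is at which end varies, and all three are within about 6 mm of the centre line. It may be to the left or the right of the robot.
- jar: small closed blue glazed jar, 50 mm across, 53 mm high with its knob, loose, standing near the middle of the hearth; origin at the centre of its foot, z up
- pot: small terracotta flowerpot, open, 56 mm across the rim, 52 mm high, loose, on the hearth near one end; origin at the centre of its foot, z up
- cup: small plain white cup without handle, 54 mm across the rim, 50 mm high, loose, on the hearth near the other end; origin at the centre of its foot, z up
- square_prop: loose square kiln prop, pale cream, 40 x 40 mm and 70 mm high, about 0.2 kg, upright; origin at the centre of its underside, x and y across its flat sides, z up. At the start it, the round prop, the plaque and the strip shelf stand on a brown fibreboard 12 mm thick, which lies on the table beside the hearth, on the robot's other side; a small bottle (60 mm high) and a tiny bowl stand among them.
- round_prop: loose round kiln prop, mid grey, 40 mm in diameter and 70 mm high, about 0.2 kg, upright; origin at the centre of its underside, z up
- strip: loose dark grey strip shelf, a flat bar 200 (x) x 55 (y) x 12 mm thick, about 0.3 kg, lying flat; origin at the centre of its underside, x along its length, z up
- plaque: loose cone plaque: an off-white bar 60 (x) x 20 (y) x 12 mm high with three little leaning cones (pink, white, green) in a row along x on top, 44 mm high in all, about 40 g; origin at the centre of its underside, x along its length, z up. It can be gripped across its 20 mm width; no cone sticks out beyond the bar's sides.
Things that resemble listed ones, but are neither listed nor needed, are in the scene too. Leave any green or pink look-alike of the strip alone.

How it is judged:
By the outcome, as a careful person would: the job done as asked, in the order asked, and still so for the second after the job is handed in, with the robot touching nothing.
It also fails if it takes over 118 s, if anything falls off the work surface, if the arm or the gripper's body presses on something with over 40 N, if the wrist force passes 120 N, or if a joint passes its speed limit or range.

## Working session

There is one attempt and no reset: what is moved stays moved. The work goes in short steps, Python scripts to look and compute and a tool call to move; the robot and the scene stay as the last step left them, time stands still between calls to the robot, and variables do not carry over. Pictures are saved under pics/ and viewed, at most 14 in all, crops included, and the job is handed in when it is done.

Besides the shell and the picture viewer there is one more tool, called after "Call:" in YAML: its name, and indented under it one key for each argument. jog_arm: Moves the arm, as the interface text tells. Its arguments: {"type":"object","properties":{"rows":{"type":"array","items":{"type":"array"}},"newtons":{"type":"number"}},"required":["rows"]}

```bash
ls; mkdir -p pics
cat > h.py <<'E'
import numpy as np, cv2
from cell import arm
def snap(n,f):
    s=arm.observe(); d=arm.get_image(n); cv2.imwrite(f'pics/{f}.png',d['img'][:,:,::-1]); np.savez(f'pics/{f}.npz',pos=s['position'],rot=s['ee_rot'],**d); return d
def cloud(d):
    R=cv2.Rodrigues(np.array(d['rvec'],float))[0]; t=np.array(d['tvec'],float).ravel()
    v,u=np.mgrid[0:420,0:560]; z=d['depth']
    P=np.stack([(u-d['cx'])/d['fx']*z,(v-d['cy'])/d['fy']*z,z],-1)
    return (P-t)@R
E
python3 - <<'E'
from h import *
print(arm.observe())
for n in('scene','side'):
    d=snap(n,n+'0'); print(n,d['tvec'],d['rvec'],d['fx'])
snap('wrist','wrist0')
a=cv2.imread('pics/scene0.png');b=cv2.imread('pics/side0.png')
E
```

```text
pics
{'clock': 0.0, 'joints': array([-0.10261851,  0.43520621,  0.02497718,  1.57407076, -0.0116069 ,
        1.13400455, -0.07509616]), 'dq': array([ 0.00128268,  0.00156863,  0.00045503, -0.00019472,  0.00016457,
        0.00139022,  0.00117461]), 'joint_efforts': array([ 3.89017032e-04, -6.67853522e+01,  9.84863900e-01, -3.14464223e+01,
       -6.05165795e-02,  4.27553023e-02,  1.12382318e-04]), 'position': array([ 6.24499952e-01, -4.49306226e-05,  2.25965628e-01]), 'ee_rot': array([-2.22079986e+00, -2.22068011e+00,  1.85808456e-03]), 'force': array([-0.57314248, -1.09257215, -0.10836538]), 'ft_torque': array([0.01627889, 0.01918866, 0.02735632]), 'gripper_force': 0.0, 'width': 0.9974830003155049}
scene [ 0.13354704 -0.31890393  1.37542262] [ 1.42580963  2.24295137 -0.79371813] 389.11135296367877
side [-0.42790379  0.19765444  1.22092613] [ 2.36615174 -0.39873264  0.17555545] 465.1639313259469
```

View pics/scene0.png

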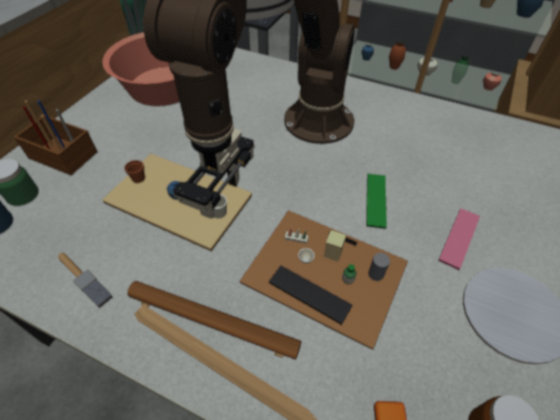

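View pics/side0.png

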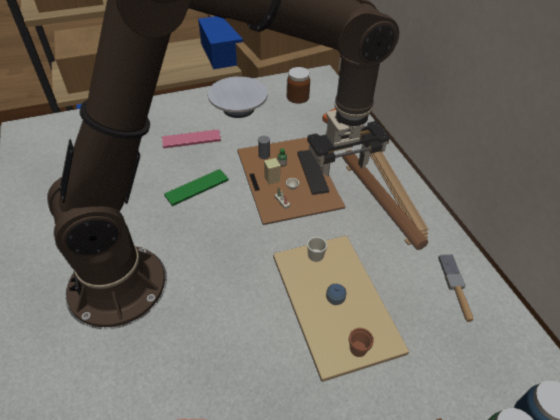

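The side picture shows everything clear of the arm: hearth with cup (317,250), jar (337,294), pot (360,342); square prop (272,172), round prop (264,148), strip (312,171), plaque (283,199), bottle (283,157), bowl (292,184), plus a little black bar (255,182). Next, an enlarged crop and a first fit.

Run:
```python
from h import *
out=[]
for n in('side','scene'):
    d=dict(np.load(f'pics/{n}0.npz')); P=cloud(d)
    # rectified top-down of points: color map, 1mm px
    np.save(f'pics/{n}P.npy',P)
    pts={'side':dict(cup=(317,250),jar=(337,294),pot=(360,342),sq=(272,165),rnd=(264,140),strip=(312,171),plq=(283,199),hearth=(310,300),board=(300,205)),
     'scene':dict(sq=(336,239),rnd=(380,258),strip=(310,293),plq=(297,236),pot=(135,165),board=(300,265),hearth=(150,200))}[n]
    for k,(u,v) in pts.items(): print(n,k,P[v,u].round(3))
d=dict(np.load('pics/side0.npz'));c=d['img'][120:380,225:415,::-1]
a=cv2.resize(c[:110,:130],None,fx=5.4,fy=5.4,interpolation=3)
cv2.imwrite('pics/crop1.png',a)
```

```text
side cup [ 0.534 -0.079  0.024]
side jar [ 0.514 -0.248  0.063]
side pot [ 0.523 -0.367  0.028]
side sq [0.509 0.23  0.083]
side rnd [0.522 0.35  0.085]
side strip [0.642 0.221 0.026]
side plq [0.51  0.13  0.029]
side hearth [ 0.456 -0.221  0.024]
side board [0.556 0.104 0.014]
scene sq [0.516 0.242 0.083]
scene rnd [0.521 0.354 0.081]
scene strip [0.648 0.231 0.024]
scene plq [0.511 0.138 0.028]
scene pot [ 0.499 -0.389  0.056]
scene board [0.579 0.177 0.011]
scene hearth [ 0.57  -0.292  0.02 ]
```

View pics/crop1.png

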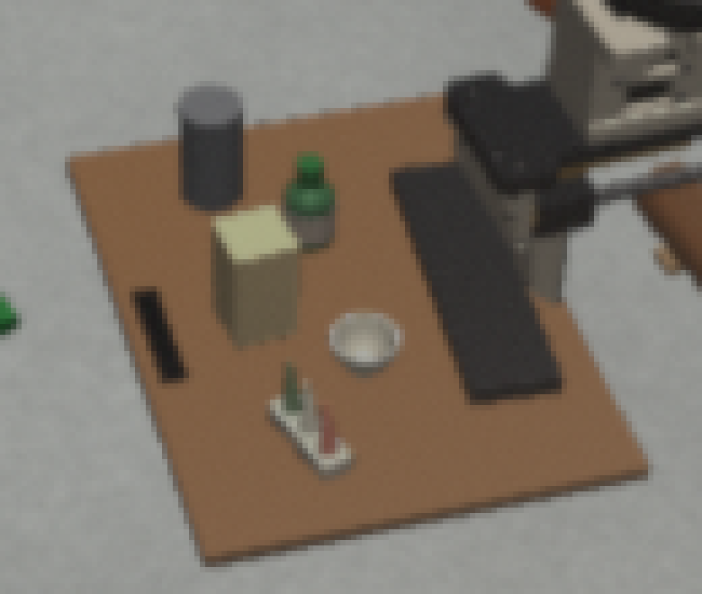

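The crop confirms the targets: cream square prop, grey round cylinder, dark wide strip (the small thin black bar is too small for it), plaque with three cones. Fitting them now.

Run:
```python
from h import *
from scipy.optimize import least_squares
S={n:(np.load(f'pics/{n}P.npy').reshape(-1,3),np.load(f'pics/{n}0.npz')['img'].reshape(-1,3).astype(int)) for n in('side','scene')}
def sel(n,x0,x1,y0,y1,z0,z1):
    P,C=S[n]; m=(P[:,0]>x0)&(P[:,0]<x1)&(P[:,1]>y0)&(P[:,1]<y1)&(P[:,2]>z0)&(P[:,2]<z1); return P[m],C[m]
def rect(p):
    r=cv2.minAreaRect((p[:,:2]*1000).astype(np.float32)); return [np.round(q,1) for q in r]
for n in S:
    print(n)
    for k,b in dict(sq=(.46,.56,.18,.29,.077,.09),rnd=(.47,.57,.31,.4,.077,.09),strip=(.58,.72,.08,.36,.0195,.03),plq=(.46,.56,.08,.18,.0185,.03),plqall=(.46,.56,.08,.18,.02,.06),small=(.4,.47,.1,.35,.016,.05),hearth=(.35,.68,-.47,-.02,.012,.023)).items():
        p,c=sel(n,*b)
        if k=='strip': p=p[c.max(1)<75]
        if len(p)>4: print(k,len(p),rect(p),p.mean(0).round(4))
    for k,b in dict(cup=(.45,.6,-.15,0,.03,.08),jar=(.45,.6,-.29,-.18,.03,.08),pot=(.45,.6,-.45,-.31,.03,.08)).items():
        p,c=sel(n,*b)
        if len(p)<10: continue
        print(k,len(p),rect(p),p[:,2].max().round(3),c.mean(0).round())
    for nm,b in dict(bottle=(.5,.6,.24,.32,.03,.08),bowl=(.53,.6,.14,.24,.02,.05)).items():
        p,c=sel(n,*b); 
        if len(p)>4: print(nm,len(p),rect(p),p.mean(0).round(3))
```

```text
side
sq 130 [array([510.4, 238.4]), array([41.1, 43.8]), np.float64(86.1)] [0.5095 0.2372 0.0834]
rnd 91 [array([522.9, 356.5]), array([39.4, 38.2]), np.float64(11.8)] [0.5214 0.355  0.0833]
strip 682 [array([644.6, 226.7]), array([203.7,  56.7]), np.float64(82.1)] [0.6412 0.218  0.0256]
plq 90 [array([516.5, 130.8]), array([95.8, 86. ]), np.float64(89.5)] [0.5088 0.131  0.0242]
plqall 158 [array([516. , 146.8]), array([83.3, 50.6]), np.float64(57.0)] [0.5121 0.1368 0.0326]
small 108 [array([453.6, 225.5]), array([248.4,  34.9]), np.float64(87.9)] [0.4518 0.2238 0.0172]
hearth 8163 [array([ 520.3, -233.8]), array([372. , 221.6]), np.float64(88.4)] [ 0.5138 -0.2586  0.0205]
cup 358 [array([523.7, -92.8]), array([52.8, 50.9]), np.float64(51.2)] 0.075 [113. 109.  99.]
jar 352 [array([ 516.2, -238.1]), array([44.4, 48.4]), np.float64(67.2)] 0.076 [72. 81. 90.]
pot 474 [array([ 513.4, -378. ]), array([55.7, 53.9]), np.float64(27.2)] 0.078 [94. 66. 51.]
bottle 115 [array([564.2, 295.2]), array([28.8, 29.7]), np.float64(80.5)] [0.563 0.292 0.052]
bowl 114 [array([556.1, 183.5]), array([48.8
[... 397 characters left out ...]
at64(59.3)] [0.5187 0.1423 0.023 ]
plqall 211 [array([518.3, 148.1]), array([83.1, 51.4]), np.float64(57.0)] [0.5199 0.1443 0.0286]
hearth 5624 [array([ 522.5, -233.6]), array([372.5, 222.9]), np.float64(88.4)] [ 0.5424 -0.2309  0.0182]
cup 181 [array([524. , -82.3]), array([53.6, 33. ]), np.float64(15.5)] 0.072 [94. 93. 83.]
jar 117 [array([ 525.8, -239.5]), array([42.1, 29. ]), np.float64(20.1)] 0.076 [58. 72. 82.]
pot 345 [array([ 515. , -376.7]), array([56.4, 55.1]), np.float64(4.2)] 0.075 [75. 47. 34.]
bottle 321 [array([544.1, 275.1]), array([101.1,  35. ]), np.float64(42.7)] [0.553 0.279 0.055]
bowl 188 [array([545.5, 197.3]), array([41. , 79.7]), np.float64(44.6)] [0.549 0.195 0.031]
```

Call:
jog_arm:
  rows:
    - [[-11.3,23.9,0],[0,0,-2],1]
    - [[-11.3,23.9,0],[0,0,-2],1]
    - [[-11.3,23.9,0],[0,0,-2],1]
    - [[-11.3,23.9,0],[0,0,-2],1]
    - [[-11.3,23.9,0],[0,0,-2],1]
    - [[-11.3,23.9,0],[0,0,-2],1]
    - [[-11.3,23.9,0],[0,0,-2],1]
    - [[-11.3,23.9,0],[0,0,-2],1]

```text
clock: 1.15
position: [0.5129, 0.237, 0.2266]
ee_rot: [2.263, 2.178, -0.001]
force: [-0.2, 0.4, -0.7]
width: 0.999
gripper_force: 0.0
```

```bash
cat >> h.py <<'E'
def wcloud(d,pos,rot):
    v,u=np.mgrid[0:420,0:560]; x=(u-d['cx'])/d['fx']; y=(v-d['cy'])/d['fy']; th=np.hypot(x,y)+1e-9
    z=d['depth']; k=np.tan(th)/th*z; C=np.stack([x*k,y*k,z],-1); M=np.array(d['mount'])
    T=C@M[:3,:3].T+M[:3,3]; return T@cv2.Rodrigues(np.array(rot,float))[0].T+np.array(pos)
def topdown(P,img,x0,x1,y0,y1,mm=2,zmax=.13):
    # rows: x decreasing upward (x up), cols: y left->+ ; picks highest point
    h=int((x1-x0)*1000/mm); w=int((y1-y0)*1000/mm); H=np.full((h,w),-1.); O=np.zeros((h,w,3),np.uint8)
    p=P.reshape(-1,3); c=img.reshape(-1,3); r=((x1-p[:,0])*1000/mm).astype(int); q=((y1-p[:,1])*1000/mm).astype(int)
    m=(r>=0)&(r<h)&(q>=0)&(q<w)&(p[:,2]<zmax); o=np.where(m)[0]; o=o[np.argsort(p[o,2])]
    H[r[o],q[o]]=p[o,2]; O[r[o],q[o]]=c[o]; return H,O
E
python3 - <<'E'
from h import *
s=arm.observe(); d=snap('wrist','w1'); P=wcloud(d,s['position'],s['ee_rot']); np.save('pics/w1P.npy',P)
print(s['position'],np.array(d['mount']).round(3),d['fx'])
H,O=topdown(P,d['img'],.4,.75,.05,.42,1)
cv2.imwrite('pics/w1top.png',np.hstack([cv2.resize(O[:,:,::-1],(370,350)),cv2.resize(d['img'][:,:,::-1],(420,350))]))
E
```

```text
[0.51294818 0.23704472 0.22663849] [[ 0.001 -0.96  -0.28   0.077]
 [ 1.     0.001  0.     0.   ]
 [-0.    -0.28   0.96  -0.158]
 [ 0.     0.     0.     1.   ]] 325.19226210127806
```

View pics/w1top.png

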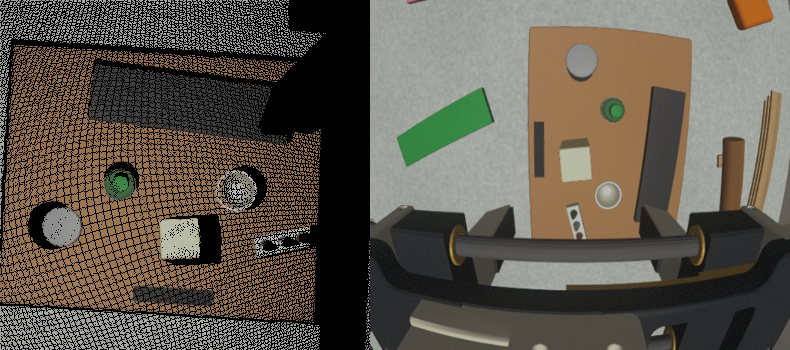

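The top-down map shows square prop (col 180,row 240 → x .510,y .240), round prop (61,226), bottle, bowl, strip, plaque; consistent with the fits. Refine numerically.

Run:
```python
from h import *
P=np.load('pics/w1P.npy').reshape(-1,3); C=np.load('pics/w1.npz')['img'].reshape(-1,3).astype(int)
for k,(a,b,c,e,z0,z1) in dict(sq=(.46,.56,.19,.29,.074,.09),rnd=(.47,.57,.31,.4,.074,.09),strip=(.58,.72,.11,.36,.0195,.03),bottle=(.53,.6,.26,.33,.03,.08),bowl=(.52,.6,.14,.22,.02,.05)).items():
    m=(P[:,0]>a)&(P[:,0]<b)&(P[:,1]>c)&(P[:,1]<e)&(P[:,2]>z0)&(P[:,2]<z1)
    if k=='strip': m&=C.max(1)<90
    p=P[m]; print(k,m.sum(),cv2.minAreaRect((p[:,:2]*1000).astype(np.float32)),np.median(p[:,2]))
```

```text
sq 1688 ((511.1033935546875, 239.76666259765625), (40.0565185546875, 40.25666046142578), 2.814406156539917) 0.08183967368812962
rnd 1403 ((522.9661865234375, 358.0044860839844), (39.16657257080078, 38.61848449707031), 8.414852142333984) 0.08189769910329003
strip 6315 ((645.3890991210938, 229.78076171875), (199.05084228515625, 55.608375549316406), 82.48101806640625) 0.023854814914272188
bottle 751 ((565.8446655273438, 299.6302185058594), (30.74169158935547, 32.347373962402344), 13.270509719848633) 0.05130634458328737
bowl 712 ((559.06103515625, 184.024169921875), (40.5201530456543, 41.365386962890625), 78.23178100585938) 0.030840167918503456
```

Call:
jog_arm:
  rows:
    - [[-0.1,0.1,-5],[0,0,5],1]
    - [[-0.1,0.1,-11],[0,0,5],1]
    - [[-0.1,0.1,-16],[0,0,5],1]
    - [[-0.1,0.1,-19.2],[0,0,5],1]
    - [[-0.1,0.1,-19.2],[0,0,5],1]
    - [[-0.1,0.1,-19.2],[0,0,5],1]
    - [[-0.1,0.1,-19.2],[0,0,5],1]

```text
clock: 2.08
position: [0.5122, 0.2404, 0.0365]
ee_rot: [2.162, 2.278, 0.004]
force: [-0.2, -0.6, 0.2]
width: 1.001
gripper_force: 0.0
```

Call:
jog_arm:
  rows:
    - [[0,0,0],[0,0,0],0]
    - [[0,0,0],[0,0,0],0]
    - [[0,0,0],[0,0,0],0]
    - [[0,0,0],[0,0,0],0]
    - [[0,0,0],[0,0,0],0]
    - [[0,0,0],[0,0,0],0]
    - [[0,0,0],[0,0,0],0]
  newtons: 25

```text
clock: 2.95
position: [0.511, 0.24, 0.0347]
ee_rot: [2.163, 2.279, 0.0]
force: [1.4, 0.2, -0.5]
width: 0.432
gripper_force: 25.0
```

Call:
jog_arm:
  rows:
    - [[0,0,5],[0,0,0],0]
    - [[0,0,11],[0,0,0],0]
    - [[0,-3,17],[0,0,-5],0]
    - [[0,-9,21],[0,0,-5],0]
    - [[0,-15,23],[0,0,-5],0]
    - [[0.5,-21,24],[0,0,-5],0]
    - [[0.5,-27,25],[0,0,-5],0]
    - [[0.5,-33,26],[0,0,-5],0]

```text
clock: 3.95
position: [0.5153, -0.0832, 0.2934]
ee_rot: [-2.259, -2.182, 0.0]
force: [2.3, -0.4, -3.2]
width: 0.438
gripper_force: 25.0
```

Call:
jog_arm:
  rows:
    - [[0,-6,0],[0,0,0],0]
    - [[0,-12,0],[0,0,0],0]
    - [[0,-18,0],[0,0,0],0]
    - [[0,-20,0],[0,0,0],0]
    - [[0,-20,0],[0,0,0],0]
    - [[0,-20,0],[0,0,0],0]
    - [[0,-20,0],[0,0,0],0]
    - [[0,-20,0],[0,0,0],0]

```text
clock: 4.95
position: [0.5163, -0.2803, 0.2934]
ee_rot: [-2.258, -2.184, -0.001]
force: [-0.6, -0.0, -2.8]
width: 0.434
gripper_force: 25.0
```

Run:
```python
from h import *
s=arm.observe(); d=snap('wrist','w2'); P=wcloud(d,s['position'],s['ee_rot']); np.save('pics/w2P.npy',P)
H,O=topdown(P,d['img'],.37,.67,-.46,-.02,1)
cv2.imwrite('pics/w2top.png',np.hstack([cv2.resize(O[:,:,::-1],(440,300)),cv2.resize(d['img'][:,:,::-1],(360,300))]))
p=P.reshape(-1,3); C=d['img'].reshape(-1,3).astype(int); print(s['position'])
for k,(y0,y1) in dict(cup=(-.14,-.03),jar=(-.29,-.19),pot=(-.44,-.32)).items():
    m=(abs(p[:,0]-.52)<.05)&(p[:,1]>y0)&(p[:,1]<y1)
    for z0,z1 in ((.035,.08),(.055,.08),(.064,.08)):
        q=p[m&(p[:,2]>z0)&(p[:,2]<z1)]
        if len(q)>5:
            h=(q[:,:2]*1000).astype(np.float32); print(k,z0,len(q),np.round(cv2.minEnclosingCircle(h)[0],1),round(cv2.minEnclosingCircle(h)[1],1),[np.round(i,1) for i in cv2.fitEllipse(cv2.convexHull(h))])
```

```text
[ 0.51631726 -0.2802514   0.29343479]
cup 0.035 971 [523.9 -92.9] 26.8 [array([524. , -92.9]), array([52.5, 53.2]), np.float64(168.3)]
cup 0.055 658 [523.9 -92.9] 26.8 [array([524. , -92.9]), array([52.5, 53.2]), np.float64(168.3)]
cup 0.064 499 [523.9 -92.9] 26.8 [array([524. , -92.9]), array([52.5, 53.2]), np.float64(168.3)]
jar 0.035 1254 [ 519.2 -235.2] 25.0 [array([ 519. , -235.2]), array([48.4, 49.2]), np.float64(151.6)]
jar 0.055 1074 [ 518.7 -234.8] 23.4 [array([ 518.8, -234.8]), array([44.9, 46.2]), np.float64(159.2)]
jar 0.064 159 [ 517.9 -234. ] 16.4 [array([ 518.5, -234.1]), array([29.5, 33.3]), np.float64(143.2)]
```

View pics/w2top.png

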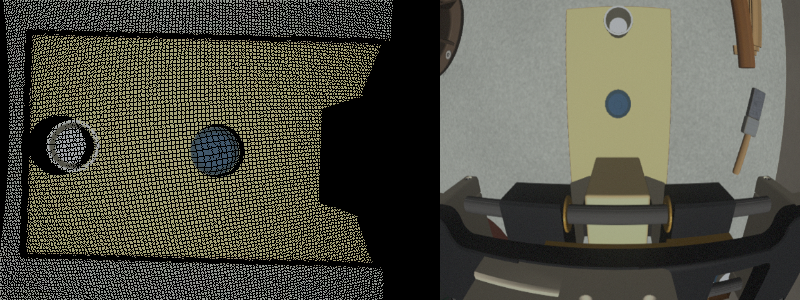

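Cup (x .5239,y -.0929), jar (.5191,-.2352), pot ≈(.5142,-.3774). Square goes to (.5166,-.3063), round to (.5215,-.164), yaw -2°.

Call:
jog_arm:
  rows:
    - [[0,-2.6,-4],[0,0,0],0]
    - [[0,-2.6,-9],[0,0,0],0]
    - [[0,-2.6,-14],[0,0,0],0]
    - [[0,-2.6,-18],[0,0,0],0]
    - [[0,-2.6,-22],[0,0,0],0]
    - [[0,-2.6,-24],[0,0,0],0]
    - [[0,-2.6,-24.5],[0,0,0],0]
    - [[0,-2.6,-24.5],[0,0,0],0]

```text
clock: 6.0
position: [0.5164, -0.3074, 0.0488]
ee_rot: [2.259, 2.182, 0.0]
force: [-0.4, 0.1, -1.7]
width: 0.433
gripper_force: 25.0
```

Call:
jog_arm:
  rows:
    - [[0,0,0],[0,0,0],0]
    - [[0,0,0],[0,0,0],0]

```text
clock: 6.25
position: [0.5166, -0.3077, 0.0493]
ee_rot: [2.259, 2.181, 0.001]
force: [0.1, -0.2, -3.2]
width: 0.433
gripper_force: 25.0
```

Call:
jog_arm:
  rows:
    - [[0,0.1,-0.3],[0,0,0],0]
    - [[0,0.1,-0.5],[0,0,0],0]
    - [[0,0.1,-0.65],[0,0,0],0]
    - [[0,0.1,-0.65],[0,0,0],0]
    - [[0,0.1,-0.65],[0,0,0],0]

```text
clock: 6.88
position: [0.516, -0.3062, 0.0427]
ee_rot: [-2.26, -2.182, -0.001]
force: [-3.6, 2.4, 10.1]
width: 0.432
gripper_force: 25.0
```

Call:
jog_arm:
  rows:
    - [[0,0,0.05],[0,0,0],0.7]
    - [[0,0,0.05],[0,0,0],0.8]
    - [[0,0,0.05],[0,0,0],0.9]
    - [[0,0,0.05],[0,0,0],0.9]
    - [[0,0,3],[0,0,0],0.9]
    - [[0,0,8],[0,0,0],0.9]
    - [[0,0,13],[0,0,0],0.9]
    - [[0,4,17],[0,0,0],0.9]

```text
clock: 7.88
position: [0.5157, -0.2694, 0.214]
ee_rot: [2.263, 2.174, -0.001]
force: [1.6, 0.7, 0.1]
width: 0.899
gripper_force: 0.0
```

Call:
jog_arm:
  rows:
    - [[0,6,0],[0,0,0],0.9]
    - [[0,12,0],[0,0,0],0.9]
    - [[0,18,0],[0,0,0],0.9]
    - [[0,24,0],[0,0,0],0.9]
    - [[0.3,30,0],[0,0,0],0.9]
    - [[0.5,36,0],[0,0,0],0.9]
    - [[0.5,42,0],[0,0,0],0.9]
    - [[0.6,48,0],[0,0,0],0.9]

```text
clock: 8.88
position: [0.5218, 0.2154, 0.2119]
ee_rot: [2.26, 2.182, 0.001]
force: [0.4, -0.7, -0.4]
width: 0.899
gripper_force: 0.0
```

Call:
jog_arm:
  rows:
    - [[0,6,0],[0,0,0],0.9]
    - [[0,12,0],[0,0,0],0.9]
    - [[0,14,0],[0,0,0],0.9]
    - [[0,14,0],[0,0,0],0.9]
    - [[0,14,0],[0,0,0],0.9]
    - [[0,14,0],[0,0,0],0.9]

```text
clock: 9.62
position: [0.5227, 0.3514, 0.212]
ee_rot: [2.262, 2.178, -0.0]
force: [1.0, -0.4, -0.5]
width: 0.898
gripper_force: 0.0
```

Call:
jog_arm:
  rows:
    - [[0,0.6,-5],[0,0,0],0.9]
    - [[0,0.6,-10],[0,0,0],0.9]
    - [[0,0.6,-15],[0,0,0],0.9]
    - [[0,0.6,-17.6],[0,0,0],0.9]
    - [[0,0.6,-17.6],[0,0,0],0.9]
    - [[0,0.6,-17.6],[0,0,0],0.9]
    - [[0,0.6,-17.6],[0,0,0],0.9]

```text
clock: 10.5
position: [0.5231, 0.3601, 0.0376]
ee_rot: [2.26, 2.182, 0.005]
force: [-0.4, -0.1, 0.5]
width: 0.901
gripper_force: 0.0
```

```bash
python3 -c "
from cell import arm
print(arm.observe()['position'],arm.observe()['position'])"
```

```text
[0.52308349 0.36009285 0.03762041] [0.52308349 0.36009285 0.03762041]
```

Call:
jog_arm:
  rows:
    - [[0,-0.15,-0.1],[0,0,0],0.9]
    - [[0,-0.15,-0.1],[0,0,0],0.9]
    - [[0,-0.15,-0.1],[0,0,0],0]
    - [[0,-0.15,-0.1],[0,0,0],0]
    - [[0,-0.15,-0.1],[0,0,0],0]
    - [[0,-0.15,-0.1],[0,0,0],0]
    - [[0,-0.15,-0.1],[0,0,0],0]
    - [[0,-0.15,-0.1],[0,0,0],0]
  newtons: 25

```text
clock: 11.5
position: [0.5222, 0.3581, 0.0348]
ee_rot: [2.26, 2.182, 0.0]
force: [0.5, 0.9, -0.8]
width: 0.433
gripper_force: 25.0
```

Call:
jog_arm:
  rows:
    - [[0,0,5],[0,0,0],0]
    - [[0,0,10],[0,0,0],0]
    - [[0,-4,14],[0,0,0],0]
    - [[0,-10,15],[0,0,0],0]
    - [[0,-16,15],[0,0,0],0]
    - [[0,-22,15],[0,0,0],0]
    - [[0,-28,15],[0,0,0],0]
    - [[0,-34,15],[0,0,0],0]

```text
clock: 12.5
position: [0.5215, 0.0162, 0.1848]
ee_rot: [-2.26, -2.182, -0.0]
force: [1.5, -0.1, -1.5]
width: 0.435
gripper_force: 25.0
```

Call:
jog_arm:
  rows:
    - [[0,-6,0],[0,0,0],0]
    - [[0,-12,0],[0,0,0],0]
    - [[0,-17,0],[0,0,0],0]
    - [[0,-17,0],[0,0,0],0]
    - [[0,-17,0],[0,0,0],0]
    - [[0,-17,0],[0,0,0],0]

```text
clock: 13.25
position: [0.5221, -0.1502, 0.1846]
ee_rot: [-2.257, -2.184, -0.0]
force: [-0.5, -1.3, -1.2]
width: 0.432
gripper_force: 25.0
```

Call:
jog_arm:
  rows:
    - [[0,-1.4,-4],[0,0,0],0]
    - [[0,-1.4,-8],[0,0,0],0]
    - [[0,-1.4,-11],[0,0,0],0]
    - [[0,-1.4,-13],[0,0,0],0]
    - [[0,-1.4,-13.5],[0,0,0],0]
    - [[0,-1.4,-13.5],[0,0,0],0]
    - [[0,-1.4,-13.5],[0,0,0],0]
    - [[0,-1.4,-13.5],[0,0,0],0]

```text
clock: 14.25
position: [0.5225, -0.166, 0.0506]
ee_rot: [2.259, 2.181, 0.001]
force: [-0.5, -0.6, -2.2]
width: 0.433
gripper_force: 25.0
```

Call:
jog_arm:
  rows:
    - [[0,0,0],[0,0,0],0]

```text
clock: 14.38
position: [0.5223, -0.166, 0.0503]
ee_rot: [2.26, 2.182, 0.001]
force: [-0.3, 0.4, -1.4]
width: 0.432
gripper_force: 25.0
```

Call:
jog_arm:
  rows:
    - [[-0.1,0.2,0],[0,0,0],0]
    - [[-0.1,0.2,-0.3],[0,0,0],0]
    - [[-0.1,0.2,-0.5],[0,0,0],0]
    - [[-0.1,0.2,-0.65],[0,0,0],0]
    - [[-0.1,0.2,-0.75],[0,0,0],0]
    - [[-0.1,0.2,-0.75],[0,0,0],0]

```text
clock: 15.12
position: [0.5209, -0.1639, 0.0427]
ee_rot: [-2.26, -2.182, -0.0]
force: [-2.2, -0.4, 5.5]
width: 0.431
gripper_force: 25.0
```

Call:
jog_arm:
  rows:
    - [[0,0,0.05],[0,0,0],0.7]
    - [[0,0,0.05],[0,0,0],0.8]
    - [[0,0,0.05],[0,0,0],0.9]
    - [[0,0,0.05],[0,0,0],0.9]
    - [[0,0,4],[0,0,0],0.9]
    - [[0,0,9],[0,0,0],0.9]
    - [[0,0,14],[0,0,0],0.9]
    - [[0,-3,19],[0,0,0],0.9]

```text
clock: 16.12
position: [0.5213, -0.1917, 0.234]
ee_rot: [-2.255, -2.187, -0.002]
force: [0.4, -1.3, -0.5]
width: 0.902
gripper_force: 0.0
```

Call:
jog_arm:
  rows:
    - [[0,-5,4],[0,0,0],0.9]
    - [[0,-10,6],[0,0,0],0.9]
    - [[0,-15,7],[0,0,0],0.9]
    - [[0,-17,7],[0,0,0],0.9]
    - [[0,-17,7],[0,0,0],0.9]
    - [[0,-17,7],[0,0,0],0.9]
    - [[0,-17,7],[0,0,0],0.9]

```text
clock: 17.0
position: [0.5216, -0.362, 0.3021]
ee_rot: [-2.257, -2.184, -0.001]
force: [0.2, 0.3, -0.2]
width: 0.899
gripper_force: 0.0
```

```bash
cat > ware.py <<'E'
from h import *
import sys
def ware(f):
    s=arm.observe(); d=snap('wrist',f); P=wcloud(d,s['position'],s['ee_rot']); np.save(f'pics/{f}P.npy',P)
    p=P.reshape(-1,3); print(s['position'])
    for k,(y0,y1,z0,z1) in dict(cup=(-.13,-.05,.055,.08),rnd=(-.2,-.13,.08,.1),jar=(-.27,-.2,.035,.08),sq=(-.35,-.27,.08,.1),pot=(-.43,-.34,.055,.08)).items():
        q=p[(abs(p[:,0]-.52)<.05)&(p[:,1]>y0)&(p[:,1]<y1)&(p[:,2]>z0)&(p[:,2]<z1)]
        if len(q)>20:
            h=(q[:,:2]*1000).astype(np.float32); print(k,len(q),np.round(cv2.minEnclosingCircle(h)[0],1),round(cv2.minEnclosingCircle(h)[1],1),[np.round(i,1) for i in cv2.minAreaRect(h)],np.median(q[:,2]).round(4))
    H,O=topdown(P,d['img'],.37,.67,-.46,-.02,1)
    cv2.imwrite(f'pics/{f}top.png',np.hstack([O[:,:,::-1],cv2.resize(d['img'][:,:,::-1],(360,300))]))
ware(sys.argv[1])
E
python3 ware.py w3
```

```text
[ 0.52156636 -0.36203856  0.30212134]
rnd 903 [ 521.4 -163.8] 20.3 [array([ 521.7, -164.2]), array([39.1, 38.7]), np.float64(89.1)] 0.0899
jar 1229 [ 518.9 -235. ] 25.1 [array([ 518.6, -234.9]), array([48. , 49.4]), np.float64(15.6)] 0.0616
sq 1205 [ 516.  -305.9] 26.7 [array([ 515.8, -305.8]), array([39.3, 38.9]), np.float64(88.3)] 0.0898
pot 773 [ 513.7 -377.5] 27.9 [array([ 513.7, -376.9]), array([54.4, 55.1]), np.float64(76.1)] 0.0702
```

View pics/w3top.png

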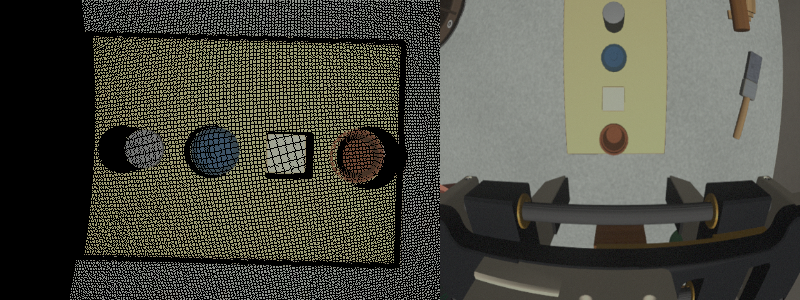

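Props sit at (.516,-.306) and (.5215,-.164), tops at .090, and the ware is undisturbed. Now the strip; first check the wooden bars' clearance.

Run:
```python
import numpy as np
for n in('scene','side','w1'):
    P=np.load(f'pics/{n}P.npy').reshape(-1,3)
    for y in(.15,.19,.23,.27,.31):
        q=P[(abs(P[:,1]-y)<.015)&(P[:,0]>.69)&(P[:,0]<.9)&(P[:,2]>.02)&(P[:,2]<.15)]
        if len(q): print(n,y,q[:,0].min().round(3),q[:,0].max().round(3),q[:,2].max().round(3))
```

```text
scene 0.15 0.772 0.815 0.047
scene 0.19 0.769 0.811 0.049
scene 0.23 0.765 0.809 0.048
scene 0.27 0.764 0.805 0.045
side 0.15 0.768 0.878 0.051
side 0.19 0.765 0.887 0.051
side 0.23 0.762 0.898 0.051
side 0.27 0.765 0.796 0.049
w1 0.15 0.77 0.806 0.047
w1 0.19 0.766 0.805 0.047
w1 0.23 0.763 0.802 0.047
w1 0.27 0.762 0.8 0.046
```

Call:
jog_arm:
  rows:
    - [[1,6,-2],[0,0,0],0.85]
    - [[2,12,-4],[0,0,0],0.85]
    - [[3,18,-6],[0,0,0],0.85]
    - [[4,24,-8],[0,0,0],0.85]
    - [[5,30,-9],[0,0,0],0.85]
    - [[6,36,-9],[0,0,0],0.85]
    - [[7,42,-9],[0,0,0],0.85]
    - [[8,48,-9],[0,0,0],0.85]

```text
clock: 18.05
position: [0.6008, 0.1188, 0.2126]
ee_rot: [2.259, 2.183, 0.001]
force: [0.4, 0.1, -0.9]
width: 0.849
gripper_force: 0.0
```

Call:
jog_arm:
  rows:
    - [[2,6,0],[0,0,-2],0.85]
    - [[4,11,0],[0,0,-5.5],0.85]
    - [[4.5,11.5,0],[0,0,-5.5],0.85]
    - [[4.5,11.5,0],[0,0,-5.5],0.85]
    - [[4.5,11.5,0],[0,0,-5.5],0.85]
    - [[4.5,11.5,0],[0,0,-5.5],0.85]

```text
clock: 18.8
position: [0.646, 0.2294, 0.2127]
ee_rot: [2.364, 2.069, 0.0]
force: [-0.5, -0.4, 0.7]
width: 0.853
gripper_force: 0.0
```

Call:
jog_arm:
  rows:
    - [[-0.05,0,-5],[0,0,0],0.85]
    - [[-0.05,0,-10],[0,0,0],0.85]
    - [[-0.05,0,-15],[0,0,0],0.85]
    - [[-0.05,0,-18],[0,0,0],0.85]
    - [[-0.05,0,-19.2],[0,0,0],0.85]
    - [[-0.05,0,-19.2],[0,0,0],0.85]
    - [[-0.05,0,-19.2],[0,0,0],0.85]
    - [[-0.05,0,-19.2],[0,0,0],0.85]

```text
clock: 19.8
position: [0.6464, 0.2313, 0.0219]
ee_rot: [2.362, 2.071, 0.004]
force: [0.6, 0.6, -0.5]
width: 0.85
gripper_force: 0.0
```

Call:
jog_arm:
  rows:
    - [[-0.1,-0.1,-0.4],[0,0,0],0.85]
    - [[-0.1,-0.1,-0.6],[0,0,0],0.85]
    - [[-0.1,-0.1,-0.6],[0,0,0],0.85]
    - [[-0.1,-0.1,-0.6],[0,0,0],0.85]
    - [[-0.1,-0.1,-0.6],[0,0,0],0.85]

```text
clock: 20.42
position: [0.6445, 0.23, 0.0143]
ee_rot: [2.362, 2.071, 0.0]
force: [0.4, -0.7, -0.2]
width: 0.853
gripper_force: 0.0
```

Call:
jog_arm:
  rows:
    - [[0,0,0],[0,0,0],0]
    - [[0,0,0],[0,0,0],0]
    - [[0,0,0],[0,0,0],0]
    - [[0,0,0],[0,0,0],0]
    - [[0,0,0],[0,0,0],0]
    - [[0,0,0],[0,0,0],0]
  newtons: 40

```text
clock: 21.18
position: [0.6447, 0.23, 0.0143]
ee_rot: [2.362, 2.071, 0.0]
force: [0.5, -0.4, -1.8]
width: 0.595
gripper_force: 40.0
```

Call:
jog_arm:
  rows:
    - [[0,0,3],[0,0,0],0]
    - [[0,0,8],[0,0,0],0]
    - [[0,0,13],[0,0,0],0]
    - [[-2,-4,17],[0,0,2],0]
    - [[-4,-9,19],[0,0,5.5],0]
    - [[-5,-14,19],[0,0,5.5],0]
    - [[-6,-19,19],[0,0,5.5],0]
    - [[-7,-24,19],[0,0,5.5],0]

```text
clock: 22.18
position: [0.5733, -0.0115, 0.204]
ee_rot: [-2.259, -2.182, 0.001]
force: [0.2, -0.7, -2.4]
width: 0.59
gripper_force: 40.0
```

Call:
jog_arm:
  rows:
    - [[-1.5,-5,0],[0,0,0],0]
    - [[-3,-10,0],[0,0,0],0]
    - [[-4.5,-15,0],[0,0,0],0]
    - [[-5.5,-20,0],[0,0,0],0]
    - [[-5.5,-22,0],[0,0,0],0]
    - [[-5.5,-22,0],[0,0,0],0]
    - [[-5.5,-22,0],[0,0,0],0]
    - [[-5.5,-22,0],[0,0,0],0]

```text
clock: 23.18
position: [0.5197, -0.2284, 0.2041]
ee_rot: [-2.257, -2.184, -0.001]
force: [0.1, 1.2, -3.1]
width: 0.592
gripper_force: 40.0
```

Run:
```python
from h import *
s=arm.observe(); d=snap('wrist','w4'); P=wcloud(d,s['position'],s['ee_rot']).reshape(-1,3)
print(s['position'],s['ee_rot'],s['width'],s['force'])
C=d['img'].reshape(-1,3).astype(int)
q=P[(abs(P[:,0]-.52)<.06)&(P[:,2]>.16)&(P[:,2]<.25)&(P[:,1]>s['position'][1]+.03)&(P[:,1]<s['position'][1]+.13)]
if len(q)>50:
  print(len(q),q.min(0),q.max(0)); A=np.c_[q[:,:2],np.ones(len(q))]; print(np.linalg.lstsq(A,q[:,2],rcond=None)[0]); h=(q[:,:2]*1000).astype(np.float32); print(cv2.minAreaRect(h))
b=snap('side','s4'); cv2.imwrite('pics/w4v.png',np.hstack([d['img'][:,:280*2:,::-1][:, 80:480],cv2.resize(b['img'][170:400,220:450,::-1],(400,400),interpolation=3)[:400] if 0 else cv2.resize(b['img'][170:380,200:400,::-1],(400,420),interpolation=3)]))
```

```text
[ 0.51972035 -0.22842021  0.20413392] [-2.25712126e+00 -2.18411790e+00 -5.29534874e-04] 0.5922854201712738 [ 0.13463301  1.191755   -3.14804323]
17451 [ 0.49346015 -0.19841914  0.21124038] [ 0.55053274 -0.12835656  0.21650359]
[-1.28046094e-04  1.65158746e-03  2.14198401e-01]
((522.0121459960938, -164.03216552734375), (70.1231918334961, 55.49159622192383), 88.28936767578125)
```

View pics/w4v.png

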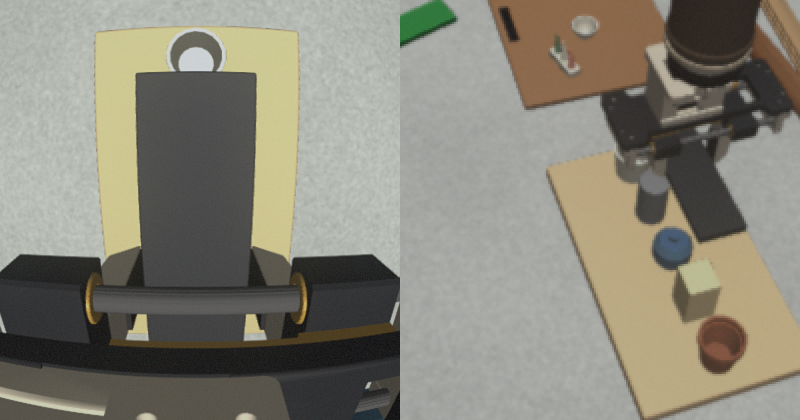

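Strip is level in the grip, aligned with the row (yaw ≈88.3°), still above the props; the crop shows it ending just short of the cup's far side. Check its far end, then lower.

Run:
```python
from h import *
d=dict(np.load('pics/w4.npz')); P=wcloud(d,d['pos'],d['rot']).reshape(-1,3)
q=P[(abs(P[:,0]-.52)<.04)&(P[:,2]>.205)&(P[:,2]<.22)&(P[:,1]>-.2)&(P[:,1]<-.05)]
print(q[:,1].max(),np.sort(q[:,1])[-30])
```

```text
-0.1283565568557844 -0.12888428388502182
```

Call:
jog_arm:
  rows:
    - [[-0.1,-0.6,-3],[0,0,0],0]
    - [[-0.1,-0.6,-6],[0,0,0],0]
    - [[-0.1,-0.6,-8.5],[0,0,0],0]
    - [[-0.1,-0.6,-10],[0,0,0],0]
    - [[-0.1,-0.6,-10],[0,0,0],0]
    - [[-0.1,-0.6,-10],[0,0,0],0]
    - [[-0.1,-0.6,-10],[0,0,0],0]

```text
clock: 24.15
position: [0.5192, -0.2362, 0.1053]
ee_rot: [2.259, 2.181, 0.001]
force: [-0.2, 0.1, -2.6]
width: 0.595
gripper_force: 40.0
```

Call:
jog_arm:
  rows:
    - [[0,0.1,-0.5],[0,0,0],0]
    - [[0,0.1,-0.9],[0,0,0],0]
    - [[0,0.1,-1.1],[0,0,0],0]
    - [[0,0.1,-1.2],[0,0,0],0]
    - [[0,0.1,-1.3],[0,0,0],0]
    - [[0,0.1,-1.3],[0,0,0],0]

```text
clock: 24.9
position: [0.5184, -0.235, 0.0922]
ee_rot: [2.26, 2.182, 0.0]
force: [-3.3, 1.4, 9.5]
width: 0.593
gripper_force: 40.0
```

Contact at the expected height; release straight up, then hover for a check and see the plaque.

Call:
jog_arm:
  rows:
    - [[0,0,0.05],[0,0,0],0.7]
    - [[0,0,0.05],[0,0,0],0.85]
    - [[0,0,0.05],[0,0,0],0.85]
    - [[0,0,0.05],[0,0,0],0.85]
    - [[0,0,4],[0,0,0],0.85]
    - [[0,0,9],[0,0,0],0.85]
    - [[0,0,14],[0,0,0],0.85]
    - [[0,-4,18],[0,0,0],0.85]

```text
clock: 25.9
position: [0.5198, -0.2722, 0.2736]
ee_rot: [2.253, 2.188, 0.004]
force: [0.9, -1.2, -0.1]
width: 0.851
gripper_force: 0.0
```

Call:
jog_arm:
  rows:
    - [[0,-5,3],[0,0,0],0.85]
    - [[0,-10,4],[0,0,0],0.85]
    - [[0,-12,4],[0,0,0],0.85]
    - [[0,-12,4],[0,0,0],0.85]
    - [[0,-12,4],[0,0,0],0.85]
    - [[0,-12,4],[0,0,0],0.85]

```text
clock: 26.65
position: [0.5191, -0.3932, 0.3111]
ee_rot: [-2.257, -2.184, -0.001]
force: [-0.7, -0.0, 0.2]
width: 0.853
gripper_force: 0.0
```

Run:
```python
from h import *
s=arm.observe(); d=snap('wrist','w5'); P=wcloud(d,s['position'],s['ee_rot']).reshape(-1,3)
print(s['position'])
q=P[(abs(P[:,0]-.52)<.06)&(P[:,2]>.095)&(P[:,2]<.12)&(P[:,1]>-.37)&(P[:,1]<-.1)]
print(len(q),cv2.minAreaRect((q[:,:2]*1000).astype(np.float32)),np.linalg.lstsq(np.c_[q[:,:2],np.ones(len(q))],q[:,2],rcond=None)[0],np.median(q[:,2]))
b=snap('side','s5'); Pb=cloud(b).reshape(-1,3); C=b['img'].reshape(-1,3).astype(int)
# plaque: bright, low-saturation pixels on the board, at bar-top height
m=(abs(Pb[:,0]-.515)<.05)&(abs(Pb[:,1]-.135)<.045)&(Pb[:,2]>.014)
bar=m&(Pb[:,2]<.03)&(C.min(1)>C.max(1)*.8)
for mm in(m,bar): print(mm.sum(),cv2.minAreaRect((Pb[mm][:,:2]*1000).astype(np.float32)))
cv2.imwrite('pics/s5v.png',np.hstack([cv2.resize(b['img'][185:215,265:305,::-1],(400,300),interpolation=3),cv2.resize(b['img'][220:380,270:410,::-1],(350,400),interpolation=3)[:300]]))
```

```text
[ 0.51905947 -0.3932218   0.3110771 ]
6722 ((517.7825317382812, -254.249755859375), (160.87777709960938, 55.2518196105957), 88.22935485839844) [0.00040326 0.00086854 0.10193397] 0.10192679656864881
440 ((514.8439331054688, 135.01156616210938), (89.6059799194336, 99.2658920288086), 89.85601043701172)
77 ((530.6050415039062, 136.24905395507812), (66.83545684814453, 58.14767074584961), 11.257528305053711)
```

View pics/s5v.png

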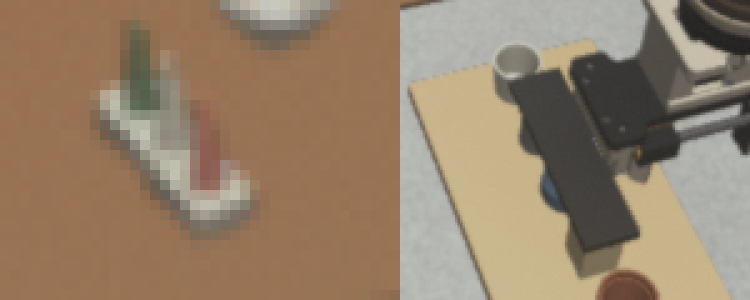

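The strip lies level at z .102, centred at (.5184,-.235), over the jar. Plaque in left crop: bar ends about (110,110) and (230,200), cones upright. Moving over for a close look.

Call:
jog_arm:
  rows:
    - [[0,6,0],[0,0,0],0.7]
    - [[0,12,0],[0,0,0],0.7]
    - [[0,18,0],[0,0,0],0.7]
    - [[0,24,0],[0,0,0],0.7]
    - [[0,30,-2],[0,0,0],0.7]
    - [[0,36,-4],[0,0,0],0.7]
    - [[-0.4,42,-7],[0,0,5],0.7]
    - [[-0.4,47,-10],[0,0,10],0.7]

```text
clock: 27.75
position: [0.5142, 0.0758, 0.2123]
ee_rot: [2.056, 2.374, 0.003]
force: [0.5, -0.3, -0.1]
width: 0.702
gripper_force: 0.0
```

Call:
jog_arm:
  rows:
    - [[0,0,0],[0,0,0],0.7]
    - [[0,0,0],[0,0,0],0.7]
    - [[0,0,0],[0,0,0],0.7]

```text
clock: 28.12
position: [0.5151, 0.072, 0.2131]
ee_rot: [2.063, 2.367, 0.001]
force: [-0.3, -0.5, 0.2]
width: 0.7
gripper_force: 0.0
```

Run:
```python
from h import *
s=arm.observe(); d=snap('wrist','w6'); P=wcloud(d,s['position'],s['ee_rot']); np.save('pics/w6P.npy',P)
print(s['position'],s['ee_rot'])
H,O=topdown(P,d['img'],.45,.58,.07,.2,1)
cv2.imwrite('pics/w6top.png',np.hstack([cv2.resize(O[:,:,::-1],(390,390),interpolation=0),cv2.resize(d['img'][60:360,130:430,::-1],(390,390))]))
p=P.reshape(-1,3);C=d['img'].reshape(-1,3).astype(int)
r=(abs(p[:,0]-.513)<.032)&(abs(p[:,1]-.135)<.05)
m=r&(p[:,2]>.0195)&(p[:,2]<.06)
k=r&(p[:,2]>.0205)&(p[:,2]<.0275)
for q in(p[m],p[k]): print(len(q),cv2.minAreaRect((q[:,:2]*1000).astype(np.float32)),q.mean(0),q.min(0),q.max(0))
```

```text
[0.51506704 0.07198737 0.21305642] [2.06326969e+00 2.36738573e+00 1.17357194e-03]
1100 ((524.2291870117188, 144.54678344726562), (54.31487274169922, 73.3841781616211), 9.94313907623291) [0.51028623 0.13746461 0.02839504] [0.49398717 0.10426366 0.02183655] [0.54472551 0.18490626 0.05661808]
793 ((512.798583984375, 148.2681884765625), (88.68785858154297, 44.124473571777344), 73.08016967773438) [0.50905437 0.13521452 0.02397756] [0.49398717 0.10426366 0.02183655] [0.54472551 0.18490626 0.02749804]
```

View pics/w6top.png

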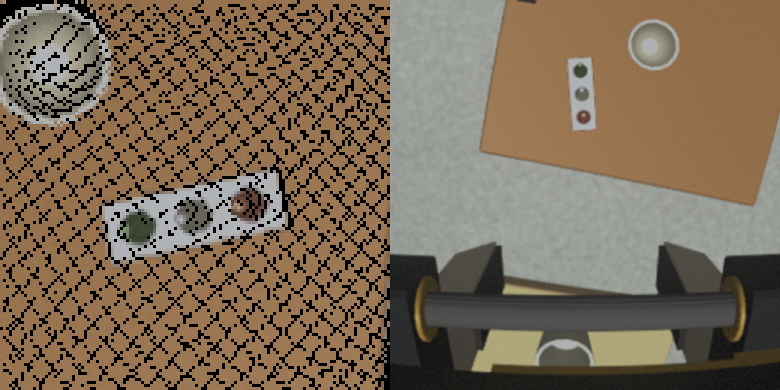

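The plaque (left map corners ≈(103,207),(275,172),(287,227),(112,262)) is upright with the bowl clear at (52,65).

Run:
```python
from h import *
p=np.load('pics/w6P.npy').reshape(-1,3)
q=p[(abs(p[:,0]-.508)<.021)&(abs(p[:,1]-.135)<.034)&(p[:,2]>.0195)&(p[:,2]<.0275)]
print(len(q),cv2.minAreaRect((q[:,:2]*1000).astype(np.float32)),np.median(q[:,2]))
R=cv2.Rodrigues(arm.observe()['ee_rot'])[0]; print(np.degrees(np.arctan2(R[1,1],R[0,1])))
```

```text
784 ((508.3418273925781, 134.94546508789062), (20.222782135009766, 59.63500213623047), 11.59618854522705) 0.023894205270578506
7.847476841025998
```

Call:
jog_arm:
  rows:
    - [[-0.7,5,-4],[0,0,3.7],0.45]
    - [[-0.7,6.3,-9],[0,0,3.7],0.45]
    - [[-0.7,6.3,-13],[0,0,3.7],0.45]
    - [[-0.7,6.3,-13.5],[0,0,3.7],0.45]
    - [[-0.7,6.3,-13.5],[0,0,3.7],0.45]
    - [[-0.7,6.3,-13.5],[0,0,3.7],0.45]
    - [[-0.7,6.3,-13.5],[0,0,3.7],0.45]

```text
clock: 29.05
position: [0.5084, 0.1364, 0.0787]
ee_rot: [1.983, 2.435, 0.003]
force: [-0.5, 0.1, 1.1]
width: 0.45
gripper_force: 0.0
```

Call:
jog_arm:
  rows:
    - [[0,0,0],[0,0,0],0.45]
    - [[0,0,0],[0,0,0],0.45]

```text
clock: 29.3
position: [0.5076, 0.1363, 0.0776]
ee_rot: [1.983, 2.436, 0.001]
force: [-0.7, -0.1, -0.9]
width: 0.45
gripper_force: 0.0
```

Call:
jog_arm:
  rows:
    - [[0.05,-0.1,-3],[0,0,0],0.45]
    - [[0.05,-0.1,-5],[0,0,0],0.45]
    - [[0.05,-0.1,-6],[0,0,0],0.45]
    - [[0.05,-0.1,-6.2],[0,0,0],0.45]
    - [[0.05,-0.1,-6.2],[0,0,0],0.45]
    - [[0.05,-0.1,-6.2],[0,0,0],0.45]

```text
clock: 30.05
position: [0.5085, 0.1355, 0.016]
ee_rot: [1.983, 2.436, 0.002]
force: [0.1, 0.4, 1.4]
width: 0.449
gripper_force: 0.0
```

Call:
jog_arm:
  rows:
    - [[0,0,0],[0,0,0],0.45]

```text
clock: 30.18
position: [0.5083, 0.1354, 0.0158]
ee_rot: [1.983, 2.436, 0.001]
force: [0.2, 1.2, 1.2]
width: 0.453
gripper_force: 0.0
```

Call:
jog_arm:
  rows:
    - [[0,0,-0.1],[0,0,0],0.45]
    - [[0,0,-0.1],[0,0,0],0]
    - [[0,0,-0.1],[0,0,0],0]
    - [[0,0,-0.1],[0,0,0],0]
    - [[0,0,-0.1],[0,0,0],0]
    - [[0,0,-0.1],[0,0,0],0]
    - [[0,0,-0.1],[0,0,0],0]
  newtons: 12

```text
clock: 31.05
position: [0.508, 0.1353, 0.0143]
ee_rot: [-1.984, -2.436, 0.0]
force: [0.4, -0.1, 0.1]
width: 0.216
gripper_force: 12.0
```

Call:
jog_arm:
  rows:
    - [[0,0,4],[0,0,0],0]
    - [[0,0,9],[0,0,0],0]
    - [[0,0,14],[0,0,-3],0]
    - [[0.2,-4,18],[0,0,-8],0]
    - [[0.4,-9,18],[0,0,-13.6],0]
    - [[0.6,-14,18],[0,0,-13.6],0]
    - [[0.8,-19,18],[0,0,-13.6],0]
    - [[1,-24,18],[0,0,-13.6],0]

```text
clock: 32.05
position: [0.5178, -0.1062, 0.1944]
ee_rot: [2.258, 2.184, 0.0]
force: [1.4, 0.0, -0.9]
width: 0.22
gripper_force: 12.0
```

Call:
jog_arm:
  rows:
    - [[0,-5,0],[0,0,0],0]
    - [[0,-9,0],[0,0,0],0]
    - [[0,-12.5,0],[0,0,0],0]
    - [[0,-12.5,-2],[0,0,0],0]
    - [[0,-12.5,-5],[0,0,0],0]
    - [[0,-12.5,-7],[0,0,0],0]
    - [[0,-12.5,-7],[0,0,0],0]
    - [[0,-12.5,-7],[0,0,0],0]

```text
clock: 33.05
position: [0.5184, -0.2298, 0.125]
ee_rot: [2.258, 2.184, 0.001]
force: [0.4, -0.1, -0.4]
width: 0.213
gripper_force: 12.0
```

Call:
jog_arm:
  rows:
    - [[0,0,0],[0,0,0],0]
    - [[0,0,0],[0,0,0],0]

```text
clock: 33.3
position: [0.5184, -0.2298, 0.125]
ee_rot: [2.257, 2.183, 0.001]
force: [0.3, 0.5, -0.3]
width: 0.217
gripper_force: 12.0
```

Run:
```python
from h import *
s=arm.observe(); R=cv2.Rodrigues(s['ee_rot'])[0]; print(s['position'],np.degrees(np.arctan2(R[1,1],R[0,1])),s['width'])
d=snap('wrist','w7'); cv2.imwrite('pics/w7v.png',d['img'][:,:,::-1])
```

```text
[ 0.51838771 -0.22981718  0.12504169] -1.903113916067014 0.21741028077492086
```

View pics/w7v.png

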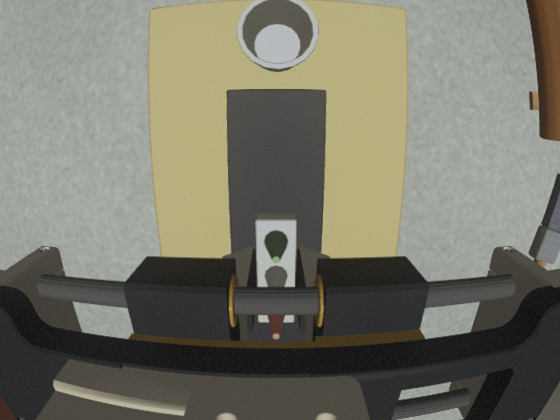

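The plaque (256–297, 215–325) hangs upright, aligned with the strip (228–325). Lower it.

Call:
jog_arm:
  rows:
    - [[0,-0.5,-0.8],[0,0,0],0]
    - [[0,-0.5,-1.4],[0,0,0],0]
    - [[0,-0.5,-1.7],[0,0,0],0]
    - [[0,-0.5,-1.85],[0,0,0],0]
    - [[0,-0.5,-1.85],[0,0,0],0]
    - [[0,-0.5,-1.85],[0,0,0],0]

```text
clock: 34.1
position: [0.5181, -0.2347, 0.1059]
ee_rot: [2.258, 2.184, 0.0]
force: [0.7, -0.3, -0.6]
width: 0.217
gripper_force: 12.0
```

Call:
jog_arm:
  rows:
    - [[0,0,0],[0,0,0],0]

```text
clock: 34.22
position: [0.5181, -0.2347, 0.106]
ee_rot: [2.258, 2.184, 0.0]
force: [1.5, 1.4, -1.6]
width: 0.218
gripper_force: 12.0
```

Call:
jog_arm:
  rows:
    - [[0,0,-0.1],[0,0,0],0]
    - [[0,0,-0.15],[0,0,0],0]
    - [[0,0,-0.2],[0,0,0],0]
    - [[0,0,-0.2],[0,0,0],0]

```text
clock: 34.72
position: [0.518, -0.2347, 0.1043]
ee_rot: [2.258, 2.184, 0.0]
force: [-3.0, 1.0, 6.0]
width: 0.215
gripper_force: 12.0
```

Seated on the strip (6 N). Release and rise.

Call:
jog_arm:
  rows:
    - [[0,0,0.05],[0,0,0],0.3]
    - [[0,0,0.05],[0,0,0],0.45]
    - [[0,0,0.05],[0,0,0],0.5]
    - [[0,0,0.05],[0,0,0],0.5]
    - [[0,0,3],[0,0,0],0.5]
    - [[0,0,8],[0,0,0],0.5]
    - [[0,0,13],[0,0,0],0.5]
    - [[0,-4,17],[0,0,0],0.5]

```text
clock: 35.72
position: [0.5193, -0.2719, 0.2761]
ee_rot: [2.252, 2.19, 0.004]
force: [1.1, -1.5, 0.2]
width: 0.499
gripper_force: 0.0
```

Call:
jog_arm:
  rows:
    - [[0,-6,2],[0,0,0],0.5]
    - [[0,-11,3],[0,0,0],0.5]
    - [[0,-13,3],[0,0,0],0.5]
    - [[0,-13,3],[0,0,0],0.5]
    - [[0,-13,3],[0,0,0],0.5]
    - [[0,-13,3],[0,0,0],0.5]

```text
clock: 36.48
position: [0.5186, -0.4028, 0.3037]
ee_rot: [-2.255, -2.186, -0.001]
force: [0.9, 0.6, -0.2]
width: 0.498
gripper_force: 0.0
```

Run:
```python
from h import *
s=arm.observe(); d=snap('wrist','w8'); P=wcloud(d,s['position'],s['ee_rot']).reshape(-1,3); C=d['img'].reshape(-1,3).astype(int); print(s['position'])
a=(abs(P[:,0]-.52)<.06)&(P[:,1]>-.37)&(P[:,1]<-.08)
for n,m in dict(strip=a&(abs(P[:,2]-.102)<.006),plq=a&(abs(P[:,2]-.114)<.004),cones=a&(P[:,2]>.12)&(P[:,2]<.16)).items():
    q=P[m]; print(n,len(q),cv2.minAreaRect((q[:,:2]*1000).astype(np.float32)),q[:,2].max(),np.median(q[:,2]))
m=(abs(P[:,0]-.52)<.05)&(P[:,1]>-.43)&(P[:,1]<-.345)&(P[:,2]>.055)&(P[:,2]<.08); print('pot',cv2.minEnclosingCircle((P[m][:,:2]*1000).astype(np.float32)))
b=snap('side','s8'); Q=cloud(b).reshape(-1,3); m=(abs(Q[:,0]-.52)<.04)&(Q[:,1]>-.125)&(Q[:,1]<-.05)&(Q[:,2]>.055)&(Q[:,2]<.08); print('cup',cv2.minAreaRect((Q[m][:,:2]*1000).astype(np.float32)))
cv2.imwrite('pics/fin.png',np.hstack([cv2.resize(d['img'][:,:,::-1],(373,280)),cv2.resize(b['img'][220:380,260:430,::-1],(298,280),interpolation=3)]))
```

```text
[ 0.51864645 -0.40284637  0.30367158]
strip 5409 ((517.3992309570312, -260.66497802734375), (148.60035705566406, 55.95478439331055), 88.21681213378906) 0.10581895421588633 0.10194573298378856
plq 665 ((517.8504638671875, -235.60653686523438), (59.41960906982422, 19.123088836669922), 88.29679107666016) 0.11796052106032215 0.11400630098928108
cones 320 ((517.5972290039062, -234.28355407714844), (48.14895248413086, 9.259267807006836), 88.17964172363281) 0.14706471258689413 0.13104642707736322
pot ((513.9751586914062, -377.7278137207031), 28.039907455444336)
cup ((523.3878173828125, -89.6907730102539), (47.66248321533203, 52.32819747924805), 86.42774963378906)
```

View pics/fin.png

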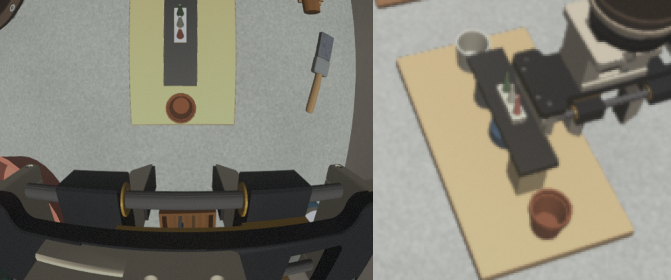

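The plaque stands upright in the middle of the level strip (right crop ≈(512,100)), with the ware in place and the arm well clear.

```bash
python3 -c "
from cell import arm
print(arm.sign_off())"
```

```text
the job is handed in; nothing more can be done
None
```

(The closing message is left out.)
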